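# Unlock the bench air valve, turn it to the working notch and lock it again

### The job

Switch the air valve on the bench from its parked position to the working position: pull the black knob straight up to unlock it, turn it clockwise past the green tab, and push it back down, fully home, so that it locks in the working notch. The notch is hidden somewhere within 35 degrees beyond the tab, so feel for the place where the knob drops in and use little force: do not strain or ram the lock. Let go at the end and leave the things lying around undisturbed.

Things in the scene. Friction and masses are not known exactly. Their poses are not given: they have to be found in the camera images.
- valve: Grey air selector valve, a 78 x 78 mm block with brass hose ports on its +y and -y sides, on a dark 124 x 80 mm mounting plate; fixed to the bench, at varying place and yaw. Origin: on the knob's vertical axis, at the bench top. Block top at 40 mm height; round aluminium collar (outer radius 37 mm) on it up to 49.5 mm. z is the knob's axis.
- knob_lift (a joint): Height of the knob above its home (locked) position, m: 0 home, +0.016 pulled fully up. Friction of about 2.5 N holds it wherever it is left; there is no spring.
- knob_turn (a joint): Turn of the knob about the vertical axis, rad, 0 in the parked notch, counter-clockwise seen from above positive; end stops at +0.2 and -1.75. It starts locked at about 0 and has to go to about -0.79 to -1.46. It turns easily (about 0.03 N m) once lifted 9 mm or more; friction holds it.
- knob_grip (a point): Point to grip the black knob: in the middle of its upright bar, on the knob's axis, 76 mm above the bench at home. Its x axis points along the bar to the pointer end, its y axis across the bar. The bar is 52 mm long, 14 mm thick and 32 mm tall (from 55 to 87 mm above the bench at home: 11 mm above and 21 mm below this point), standing on a round flange of 65 mm diameter. Moves with the knob.
- pointer (a point): Tip of the knob's white pointer line, 34 mm from the knob's axis, at the bar's +x end (52 mm above the bench at home).
- tab_mark (a point): Mark of the green tab on the collar, 34 mm from the knob's axis and 50 mm above the bench; the tab is 12 mm wide, reaches from 37 to 56 mm radius and up to 52 mm height; fixed, 0.70 to 0.85 rad clockwise of the parked notch. The true working notch, hidden under the knob, lies 0.09 to 0.61 rad further clockwise than this mark, at a different place each time, and has to be found by feel.
- lug: Steel lug under the knob's flange, 11 mm wide, square-ended, 26 mm from the axis on the pointer side; origin on the axis. Home, it stands in a notch 14 mm wide, 8 mm deep, and blocks turning. Elsewhere it meets a flat land 8 mm above home. It drops in within about 0.06 rad of a notch's middle; off the middle it binds on the notch side: ease the turn. Over 30 N on the lug harms the lock.
- jar: Small glass jar with black lid, 48 mm wide, 63 mm high, stands to the left (+y) of the valve. Origin: centre of its underside.
- loupe: Black eye loupe, 39 mm wide, 30 mm high, in front of the valve. Origin: centre of its underside.
- mallet_head: Cream nylon mallet head, 31 x 53 x 31 mm, lying to the right of the valve. Origin: centre of its underside.
- needle_file: Needle file with blue handle, 153 mm long, 8 mm thick, lying right of the valve. Origin: centre of its underside.

How it is judged:
On the way, in this order (a step that is already met when the one before it is completed fails the run):
1. the knob is pulled up out of the parked notch before it is turned (value of joint knob_lift above 0.0085 m and value of joint knob_turn above -0.3 rad), for 0.1 s.
2. the unlocked knob is turned clockwise to the region of the working notch (value of joint knob_lift above 0.005 m and value of joint knob_turn below -0.7 rad), for 0.1 s.
At the end, for the whole second after the job is handed in: The knob is fully home again (lift under 2 mm) in the working notch (knob turned to below -0.7 rad; beyond the parked notch that is the only place where it goes home), at rest (value of joint knob_lift below 0.002 m and value of joint knob_turn below -0.7 rad and velocity of joint knob_lift below 0.005 m/s and velocity of joint knob_turn between -0.05 and 0.05 rad/s); the robot touches nothing.
It fails at once if the lug is pressed against the lock (notch sides, floor or land) with more than 30 N (contact force between lug and anything else above 30 N).
It fails at once if the jar is pushed more than 20 mm away (distance of jar from where it was at the start of the episode above 0.02 m).
It fails at once if the loupe is pushed more than 20 mm away (distance of loupe from where it was at the start of the episode above 0.02 m).
It fails at once if the mallet head is pushed more than 20 mm away (distance of mallet_head from where it was at the start of the episode above 0.02 m).
It fails at once if the needle file is pushed more than 20 mm away (distance of needle_file from where it was at the start of the episode above 0.02 m).
It also fails if it takes over 54 s, if anything falls off the work surface, if the arm or the gripper's body presses on something with over 40 N, if the wrist force passes 120 N, or if a joint passes its speed limit or range.

### The arm

A 7-joint arm with a two-finger parallel gripper is mounted at the origin on a cart in front of the work surface, level with it; the furniture and walls round the work are solid. World frame = base frame: x ahead of the robot, y to its left, z up, the work surface at z = 0. Lengths are in m, angles in rad, forces in N, time in s.
With the tool pointing down it reaches from about 0.4 to 0.85 m from the base axis. Payload 4.4 kg.
Tool frame: the origin (TCP) lies midway between the tips of the shut fingers; the grasp point (between the pads) lies 19 mm behind it; y points along the fingers, z is the direction in which the jaws open and shut, and the axes are right-handed (so a half turn about y gives the same grasp; the last joint's range is limited). The gripper opens to 94 mm and grips with 3 to 60 N. Pads are 16 mm wide; open, the fingers measure 119 mm over their backs; the gripper's body (75 mm by 177 mm) begins 78 mm behind the grasp point.
Start: joints at [-1.41, 0.628, 0.038, 1.517, -0.027, 0.996, -0.02], TCP at [0.146, 0.633, 0.205] pointing down, gripper open.
Joint ranges: [-3.06, 3.06], [-0.37, 2.12], [-1.25, 1.32], [0.18, 2.47], [-1.1, 4.24], [0.23, 1.98], [-2.94, 2.94]. Speed limits (rad/s): [2.57, 2.57, 3.14, 3.14, 3.14, 3.14, 3.14].

### API

Orientations are given as a rotation vector (axis times angle).
In Python, from rig import get_state, snapshot, close_job gives the robot as it stands.
- The arm moves only by the tool step_arm, never from a script. Its argument "series" is a list of rows, each a list of 2 entries, a list of its own where there are three numbers: the shift along the world's x, y, z in mm, then the turn about the world's z in rad. In form: [[[x, y, z], roll], ...]. A call has 1 to 20 rows; each row is the pose to reach, as a shift and turn from the pose commanded when the call began; what a row does not reach only later rows make up. A row lasts 1/8 s, in which the tool goes at most 62.5 mm and 10.7 degrees, less where a joint would pass 70% of its speed; a pose out of reach is approached as far as the arm can. A call with a gripper value outside its range is refused whole. "gripper" is the opening, from 0 (shut) to 1 (fully open), set as the call begins (left out, the last holds). The fingers move at their own pace and stop on an object; "force" is the grip in N (left out, the last holds). Time passes only in rows, so rows that repeat a pose let the fingers close. It gives the time, the measured TCP pose, the force and the opening at its end, in the units of the state.
- get_state(): the state, without advancing time (a new reading comes with each control period).
- snapshot(name): name is "side" or "top"; returns a dict with "pixels" (480x640x3 uint8, red, green, blue), "fx", "fy", "cx", "cy" (pixels), "D" ([k1, k2, p1, p2, k3] as OpenCV has them; the pictures are not rectified), "rvec" (rotation vector, rad) and "tvec" (3), from world to camera coordinates, as OpenCV has them. Camera axes: x right, y down, z forward; pixel columns grow to the right and rows downward; lengths in m; the calibration is good to about 2 mm. A picture is of the moment at which its call begins. There is no depth.
- close_job(): hands the job in, once; it reports no verdict.
The state is a dict: "clock": time; "joint_pos": joint angles; "qd": joint speeds; "joint_torque": joint torques, N m; "position": TCP position; "tcp_rot": TCP orientation; "force": force on the tool from outside, world axes, zero at the start; "torque": the same for the moment, N m; "grip_width": finger opening in m.
Only numpy, scipy, OpenCV 4.12 (cv2) and the standard library are available. Lean on these libraries where they do the work, as an engineer would, in place of code of your own. Each camera call takes 0.05 s, during which the arm holds its last target.

## Working session

There is one attempt and no reset: what is moved stays moved. The work goes in short steps, Python scripts to look and compute and a tool call to move; the robot and the scene stay as the last step left them, time stands still between calls to the robot, and variables do not carry over. Pictures are saved under pics/ and viewed, and the job is handed in when it is done.

Besides the shell and the picture viewer there is one more tool, called in YAML: its name, and indented under it one key for each argument. step_arm: Moves the arm, as the interface text tells. Its arguments: {"type":"object","properties":{"series":{"type":"array"},"gripper":{"type":"number"},"force":{"type":"number"}},"required":["series"]}

```bash
mkdir -p pics; ls; python3 - <<'E'
from rig import *
import cv2
s=get_state();print(s)
for n in("top","side"):
    d=snapshot(n);cv2.imwrite(f"pics/{n}0.png",d["pixels"][:,:,::-1])
    print({k:v for k,v in d.items() if k!="pixels"})
E
```

```text
pics
{'clock': 0.0, 'joint_pos': array([-1.40979205,  0.62933747,  0.03845525,  1.51832387, -0.02698679,
        0.99625788, -0.0200255 ]), 'qd': array([-0.00160082, -0.00012816,  0.00090143,  0.00252596, -0.00159377,
       -0.00151913,  0.00045534]), 'joint_torque': array([ 3.21757034e-05, -5.49729681e+01,  1.14374701e+00, -1.86637688e+01,
       -5.21156599e-02,  2.36881315e-02,  1.46938037e-04]), 'position': array([0.14600273, 0.63274149, 0.20457407]), 'tcp_rot': array([-1.56525243,  0.17825745, -0.17799983]), 'force': array([-0.06039555,  0.12010087,  0.79941009]), 'torque': array([ 0.00433029,  0.03414486, -0.02775642]), 'grip_width': 0.09386913692165745}
{'fx': 610.1099178484287, 'fy': 610.1099178484287, 'cx': 319.10707901234235, 'cy': 239.07888338222432, 'D': array([-0.20968802,  0.        ,  0.        ,  0.        ,  0.        ]), 'rvec': array([ 2.16373053, -2.20233669,  0.11745126]), 'tvec': array([0.07767712, 0.47311754, 1.31791489])}
{'fx': 543.5144834675392, 'fy': 543.5144834675392, 'cx': 319.7996495504506, 'cy': 236.88338568127767, 'D': array([-0.04695263,  0.        ,  0.        ,  0.        ,  0.        ]), 'rvec': array([ 2.17495828, -0.41427262,  0.22776627]), 'tvec': array([-0.41331471,  0.22934218,  0.73987705])}
```

View pics/top0.png

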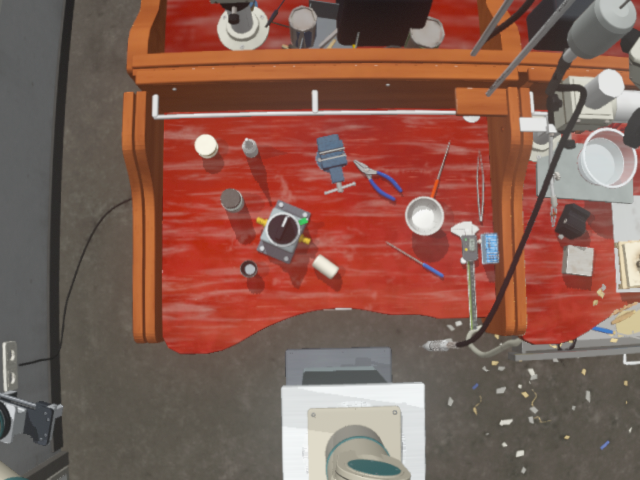

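View pics/side0.png

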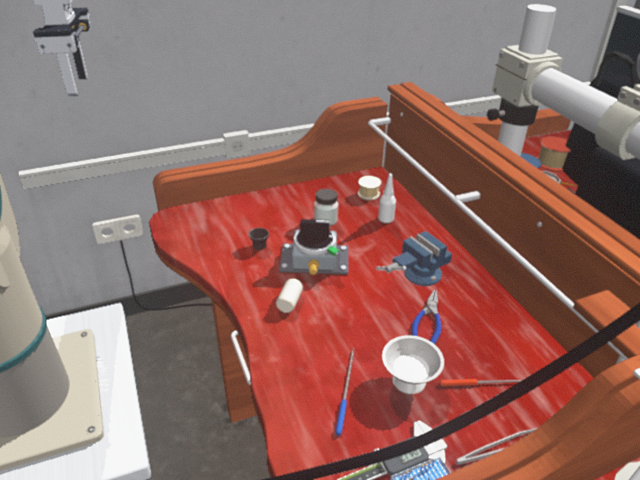

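```bash
cat > h.py <<'E'
import numpy as np,cv2
from rig import *
def cam(d):
    K=np.array([[d["fx"],0,d["cx"]],[0,d["fy"],d["cy"]],[0,0,1.]]);R=cv2.Rodrigues(np.array(d["rvec"]))[0]
    return K,np.array(d["D"]),R,np.array(d["tvec"])
def plane(d,uv,z):
    K,D,R,t=cam(d);p=cv2.undistortPoints(np.array(uv,float).reshape(-1,1,2),K,D).reshape(-1,2)
    r=np.c_[p,np.ones(len(p))]@R;c=-R.T@t
    return c+r*((z-c[2])/r[:,2])[:,None]
def proj(d,P):
    K,D,R,t=cam(d);return cv2.projectPoints(np.array(P,float).reshape(-1,1,3),d["rvec"],t,K,D)[0].reshape(-1,2)
def crop(d,name,x0,y0,w,h,s):
    cv2.imwrite(name,cv2.resize(d["pixels"][y0:y0+h,x0:x0+w,::-1],None,fx=s,fy=s,interpolation=cv2.INTER_CUBIC))
E
python3 - <<'E'
from h import *
d=snapshot("top");e=snapshot("side")
crop(d,"pics/topc.png",210,180,140,105,5.7)
crop(e,"pics/sidec.png",240,170,140,105,5.7)
E
```

```text
(no output)
```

View pics/topc.png

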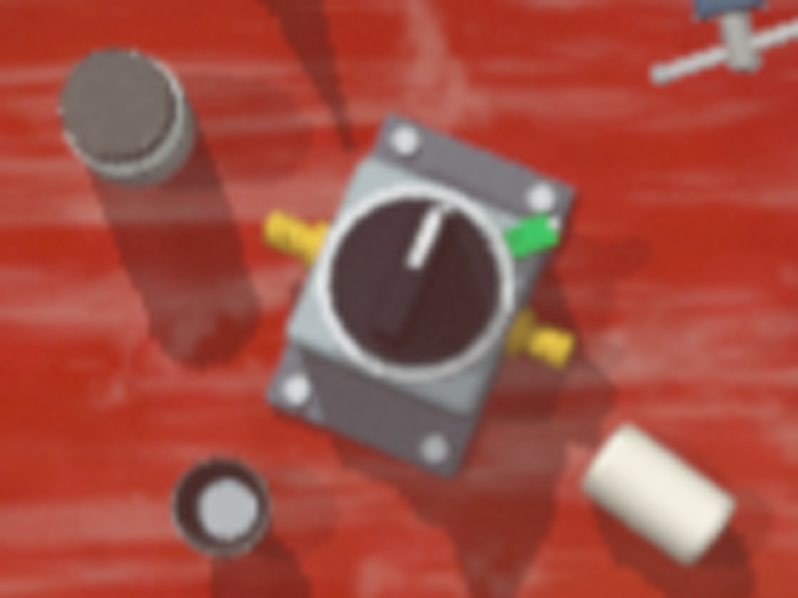

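View pics/sidec.png

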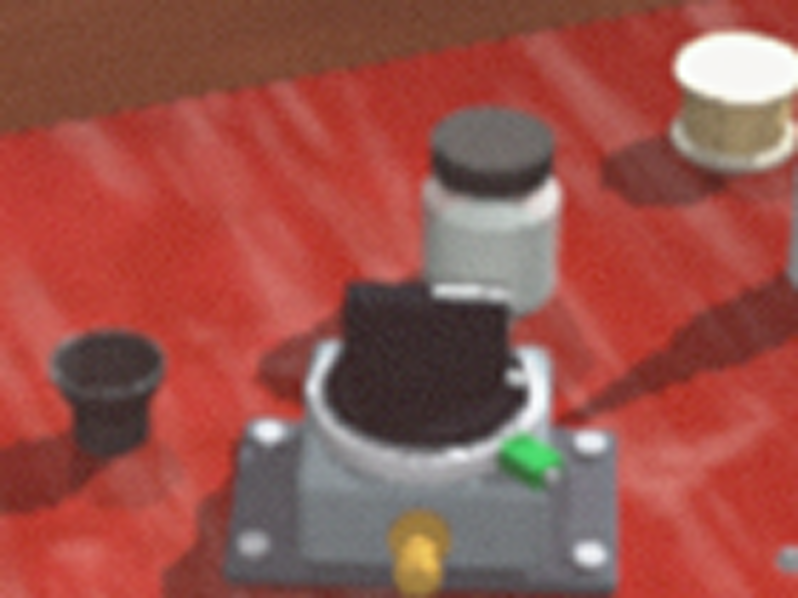

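```bash
python3 - <<'E'
from h import *
d=snapshot("top");e=snapshot("side")
img=d["pixels"];hsv=cv2.cvtColor(img,cv2.COLOR_RGB2HSV)
f=lambda p:np.array([[210+x/5.7,180+y/5.7] for x,y in p])-0.4
b=plane(d,f([(405,140),(541,198),(434,449),(296,390)]),0.008)
print("bolts",b.round(4),b.mean(0))
# yaw from bolts : long direction
for v in (b[0]-b[3],b[1]-b[2]): print("yaw",np.arctan2(v[1],v[0]))
# collar: boundary of bright ring via mask
roi=np.zeros(img.shape[:2],np.uint8);roi[205:250,262:306]=1
# knob dark
dark=((hsv[...,2]<95)&(hsv[...,1]<110)).astype(np.uint8)
dark[:207]=0;dark[252:]=0;dark[:,:262]=0;dark[:,308:]=0
ring=((hsv[...,2]>195)&(hsv[...,1]<40)&(roi>0)).astype(np.uint8)
ys,xs=np.nonzero(ring);
P=plane(d,np.c_[xs,ys],0.0495)[:,:2]
c=np.array([P[:,0].mean(),P[:,1].mean()])
for i in range(20):
    r=np.hypot(*(P-c).T);m=(abs(r-0.0355)<0.005)
    A=np.c_[2*P[m],np.ones(m.sum())];s=np.linalg.lstsq(A,(P[m]**2).sum(1),rcond=None)[0];c=s[:2]
print("collar c",c,"r",np.sqrt(s[2]+c@c),m.sum())
# green
g=((hsv[...,0]>45)&(hsv[...,0]<80)&(hsv[...,1]>120)).astype(np.uint8);g[:200]=0;g[260:]=0;g[:,:280]=0;g[:,320:]=0
ys,xs=np.nonzero(g);p=plane(d,[[xs.mean(),ys.mean()]],0.051)[0];print("green",p,len(xs),"ang",np.arctan2(*(p[:2]-c)[::-1]),np.hypot(*(p[:2]-c)))
# pointer line
q=plane(d,f([(415,265),(437,208)]),0.087);print("line",q,np.arctan2(*(q[1]-q[0])[:2][::-1]))
print([np.arctan2(*(x[:2]-c)[::-1]) for x in q])
# objects
for n,p,z in (("jar",(120,105),.063),("loupe",(221,507),.03),("mallet",(658,495),.031)): print(n,plane(d,f([p]),z))
print("file",plane(d,[(388,243),(442,276)],.004))
# side check
print(proj(e,[[c[0],c[1],.087],[c[0],c[1],.0495],list(p and (0,0,0)) if 0 else [c[0],c[1],0]]))
print(proj(d,[[c[0],c[1],.0495]]))
E
```

```text
bolts [[0.5551 0.1533 0.008 ]
 [0.5314 0.1005 0.008 ]
 [0.434  0.1436 0.008 ]
 [0.4579 0.1969 0.008 ]] [0.49460517 0.14856211 0.008     ]
yaw -0.4210421080421831
yaw -0.4165010887578115
collar c [0.49519064 0.14892426] r 0.03553878010484013 113
green [0.51135768 0.10412694 0.051     ] 40 ang -1.2244504880784837 0.04762533008125709
line [[0.49696106 0.14664951 0.087     ]
 [0.51787994 0.13831165 0.087     ]] -0.37928226565679185
[np.float64(-0.9094330223361664), np.float64(-0.4375052000665577)]
jar [[0.56220948 0.25811565 0.063     ]]
loupe [[0.41190949 0.22433666 0.03      ]]
mallet [[0.41366494 0.05770724 0.031     ]]
file [[ 0.46455592 -0.08452359  0.004     ]
 [ 0.38831898 -0.20452319  0.004     ]]
[[314.89668167 220.95733848]
 [314.7301359  238.17504404]
 [314.52226655 259.73431776]]
[[282.12129488 228.87579915]]
```

```bash
python3 - <<'E'
from h import *
d=snapshot("top");e=snapshot("side")
from scipy.spatial.transform import Rotation as R
s=get_state();M=R.from_rotvec(s["tcp_rot"]).as_matrix();print(M.round(3), "jaw ang",np.arctan2(M[1,2],M[0,2]))
for z in (0,.1,.15,.2):print(z,plane(d,[(134,340),(160,340),(128,95)],z)[:,:2].round(3).tolist(),plane(e,[(155,180),(155,220),(320,130),(385,100)],z)[:,:2].round(3).tolist())
E
```

```text
[[ 0.974 -0.     0.225]
 [-0.225 -0.     0.974]
 [-0.    -1.    -0.   ]] jaw ang 1.343994124357507
0 [[0.256, 0.488], [0.256, 0.428], [0.824, 0.511]] [[0.263, 0.547], [0.24, 0.385], [0.712, 0.659], [0.973, 0.784]]
0.1 [[0.263, 0.459], [0.263, 0.403], [0.789, 0.481]] [[0.253, 0.368], [0.234, 0.232], [0.631, 0.462], [0.85, 0.568]]
0.15 [[0.267, 0.445], [0.267, 0.391], [0.772, 0.465]] [[0.249, 0.279], [0.231, 0.155], [0.59, 0.363], [0.789, 0.459]]
0.2 [[0.27, 0.43], [0.271, 0.379], [0.754, 0.45]] [[0.244, 0.189], [0.228, 0.078], [0.55, 0.265], [0.728, 0.351]]
```

step_arm:
  series:
    - [[0,0,40],0]
    - [[30,-40,50],0]
    - [[60,-80,50],0]
    - [[90,-125,50],0]
    - [[120,-165,50],-0.04]
    - [[150,-210,50],-0.06]
    - [[180,-250,50],-0.08]
    - [[210,-290,50],-0.1]
    - [[240,-335,50],-0.12]
    - [[270,-375,50],-0.14]
    - [[300,-415,40],-0.16]
    - [[330,-455,20],-0.18]
    - [[349,-484,0],-0.193]
    - [[349,-484,-30],-0.193]
    - [[349,-484,-50],-0.193]
    - [[349,-484,-50],-0.193]
    - [[349,-484,-50],-0.193]
  gripper: 1
  force: 15

```text
clock: 2.52
position: [0.4957, 0.1496, 0.1562]
tcp_rot: [-1.545, 0.328, -0.33]
force: [0.2, -0.2, 0.9]
grip_width: 0.0938
```

```bash
python3 - <<'E'
from h import *
e=snapshot("side");crop(e,"pics/s1.png",200,100,220,165,3.6)
s=get_state();print(s["joint_pos"].round(3),s["position"])
from scipy.spatial.transform import Rotation as R
M=R.from_rotvec(s["tcp_rot"]).as_matrix();print(np.arctan2(M[1,2],M[0,2]))
E
```

```text
[-0.463  0.512  0.168  1.941 -0.128  0.696  0.933] [0.49584878 0.14973924 0.15646973]
1.1512424963271868
```

View pics/s1.png

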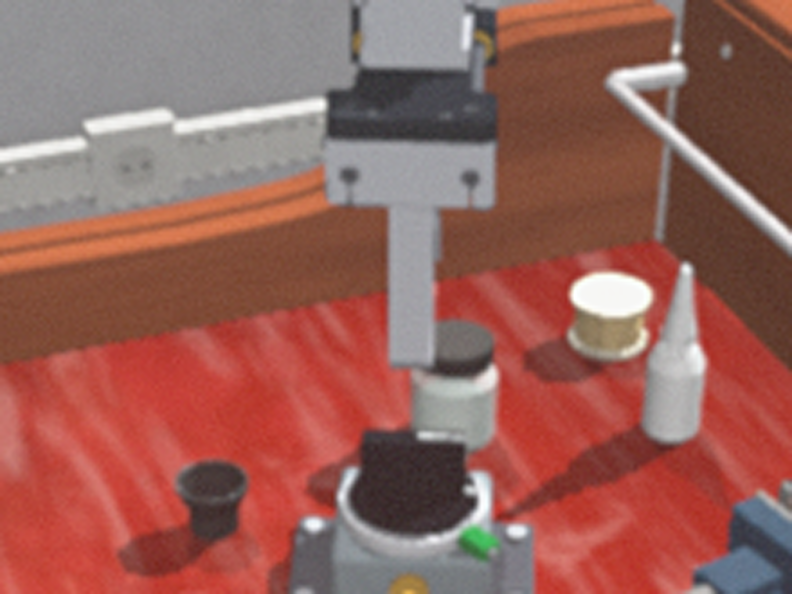

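step_arm:
  series:
    - [[-0.5,-0.5,-30],0]
    - [[-0.5,-0.5,-60],0]
    - [[-0.5,-0.5,-80],0]
    - [[-0.5,-0.5,-90],0]
    - [[-0.5,-0.5,-95],0]
    - [[-0.5,-0.5,-95],0]
    - [[-0.5,-0.5,-95],0]

```text
clock: 3.45
position: [0.4952, 0.1491, 0.0612]
tcp_rot: [-1.545, 0.328, -0.33]
force: [-0.2, 0.7, -1.3]
grip_width: 0.0936
```

step_arm:
  series:
    - [[0,0,0],0]
    - [[0,0,0],0]
    - [[0,0,0],0]
    - [[0,0,0],0]
    - [[0,0,0],0]
    - [[0,0,0],0]
    - [[0,0,0],0]
    - [[0,0,0],0]
  gripper: 0
  force: 12

```text
clock: 4.45
position: [0.4946, 0.1489, 0.0605]
tcp_rot: [-1.546, 0.329, -0.329]
force: [0.6, -0.1, -0.3]
grip_width: 0.0173
```

step_arm:
  series:
    - [[0,0,0],0]
    - [[0,0,0],0]
    - [[0,0,0],0]
    - [[0,0,0],0]

```text
clock: 4.95
position: [0.4945, 0.1486, 0.0604]
tcp_rot: [-1.546, 0.33, -0.329]
force: [-1.2, -2.1, -0.1]
grip_width: 0.0139
```

step_arm:
  series:
    - [[0,0,2],0]
    - [[0,0,4],0]
    - [[0,0,6],0]
    - [[0,0,8],0]
    - [[0,0,10],0]
    - [[0,0,12],0]
    - [[0,0,12],0]
    - [[0,0,12],0]

```text
clock: 5.95
position: [0.4945, 0.1486, 0.0727]
tcp_rot: [-1.546, 0.33, -0.329]
force: [-0.9, -3.3, 1.8]
grip_width: 0.014
```

```bash
python3 - <<'E'
from h import *
e=snapshot("side");crop(e,"pics/s2.png",270,190,100,75,8)
s=get_state();print(s["force"],s["torque"],s["position"])
E
```

```text
[-1.89590165 -4.6608633   1.62635025] [-0.96796574  0.3450692  -0.03257268] [0.49448249 0.14859433 0.07273887]
```

View pics/s2.png

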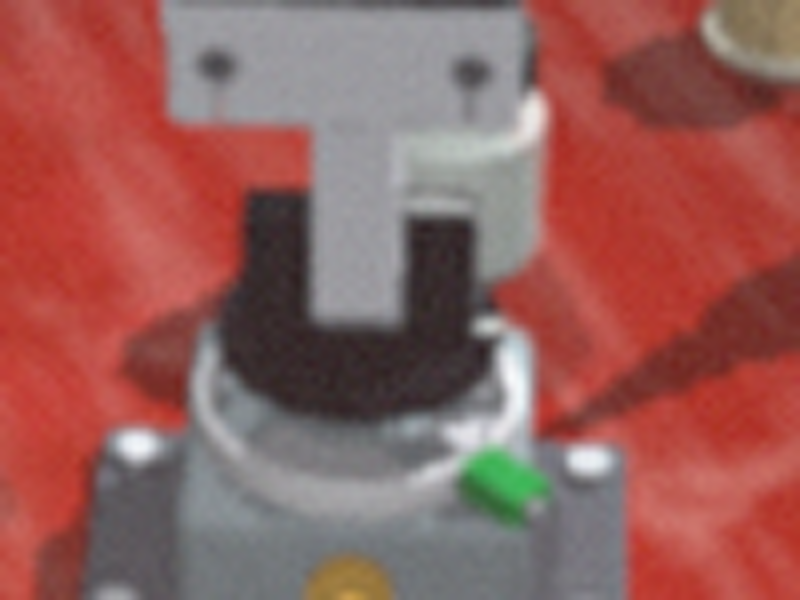

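step_arm:
  series:
    - [[-0.2,-0.5,0],-0.1]
    - [[-0.2,-0.5,0],-0.2]
    - [[-0.2,-0.5,0],-0.3]
    - [[-0.2,-0.5,0],-0.4]
    - [[-0.2,-0.5,0],-0.4]

```text
clock: 6.62
position: [0.4945, 0.1486, 0.0726]
tcp_rot: [-1.474, 0.639, -0.64]
force: [-0.9, -3.0, 1.8]
grip_width: 0.0137
```

```bash
cat > st.py <<'E'
from h import *
from scipy.spatial.transform import Rotation as R
s=get_state();M=R.from_rotvec(s["tcp_rot"]).as_matrix()
print(s["clock"],s["force"].round(2),s["torque"].round(3),(s["position"]*1e3).round(2),"turn",round(np.arctan2(M[1,2],M[0,2])-1.151,3),s["grip_width"])
E
python3 st.py
```

```text
6.625 [-0.95 -3.02  1.8 ] [-0.866  0.309 -0.051] [494.5  148.62  72.62] turn -0.399 0.013737213377839227
```

step_arm:
  series:
    - [[-0.2,-0.5,0],-0.1]
    - [[-0.2,-0.5,0],-0.2]
    - [[-0.2,-0.5,0],-0.3]
    - [[-0.2,-0.5,0],-0.4]
    - [[-0.2,-0.5,0],-0.47]
    - [[-0.2,-0.5,0],-0.47]
    - [[-0.2,-0.5,0],-0.47]

```text
clock: 7.5
position: [0.4946, 0.1486, 0.0726]
tcp_rot: [-1.329, 0.998, -0.998]
force: [-0.9, -0.8, 1.4]
grip_width: 0.0141
```

```bash
python3 st.py
```

```text
7.5 [-0.93 -0.8   1.39] [-0.249  0.158 -0.043] [494.64 148.59  72.61] turn -0.868 0.0140863830234581
```

step_arm:
  series:
    - [[0,0,-1],0]
    - [[0,0,-2],0]
    - [[0,0,-3],0]
    - [[0,0,-3.5],0]
    - [[0,0,-3.5],0]

```text
clock: 8.12
position: [0.4946, 0.1485, 0.069]
tcp_rot: [-1.328, 0.999, -0.999]
force: [1.2, 1.3, 1.4]
grip_width: 0.0139
```

step_arm:
  series:
    - [[0,0,-0.5],0]
    - [[0,0,-1],0]
    - [[0,0,-1.5],0]
    - [[0,0,-1.5],0]

```text
clock: 8.62
position: [0.4946, 0.1484, 0.0675]
tcp_rot: [-1.328, 0.999, -1.0]
force: [1.9, 4.8, 0.3]
grip_width: 0.014
```

```bash
python3 st.py
```

```text
8.625 [1.85 4.81 0.31] [ 1.033 -0.323 -0.026] [494.58 148.41  67.53] turn -0.87 0.014029387273081293
```

step_arm:
  series:
    - [[0,0.5,-0.5],0]
    - [[0,0.5,-1],0]
    - [[0,0.5,-1],0]

```text
clock: 9.0
position: [0.4945, 0.1484, 0.0666]
tcp_rot: [-1.329, 1.0, -1.0]
force: [1.3, 3.0, 3.2]
grip_width: 0.0134
```

```bash
python3 st.py; python3 - <<'E'
from h import *
e=snapshot("side");crop(e,"pics/s3.png",270,190,100,75,8)
E
```

```text
9.0 [1.33 2.96 3.23] [ 0.889 -0.341 -0.101] [494.54 148.43  66.57] turn -0.87 0.013444057274530144
```

View pics/s3.png

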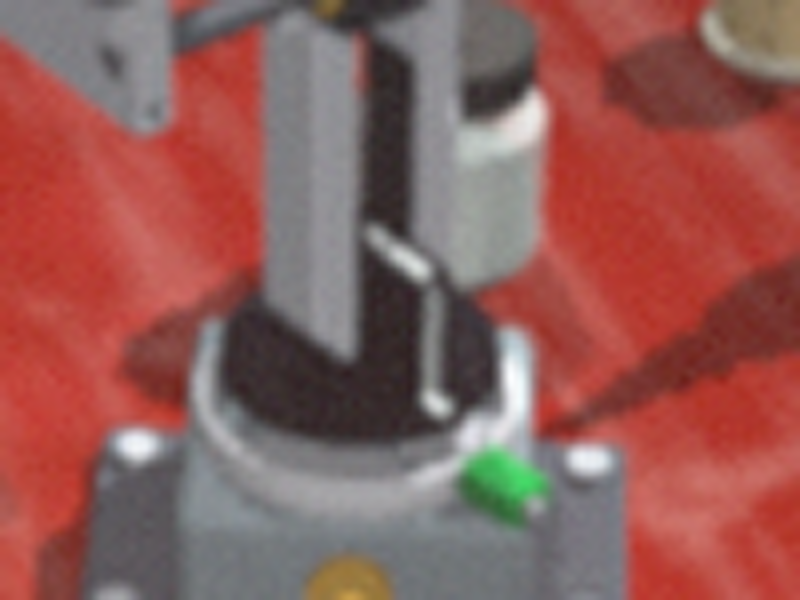

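```bash
python3 - <<'E'
from h import *
e=snapshot("side")
a=-1.29;c=np.array([.4946,.1486])
for l in (0,.006,.007,.008,.009):
  p=[*(c+.034*np.array([np.cos(a),np.sin(a)])),.052+l];q=[*(c+.026*np.array([np.cos(a),np.sin(a)])),.087+l]
  print(l,((proj(e,[p,q])-[270,190]+.5)*8).round(1).tolist())
E
```

```text
0 [[454.8, 455.4], [435.0, 308.0]]
0.006 [[455.4, 433.5], [435.5, 285.1]]
0.007 [[455.5, 429.8], [435.6, 281.3]]
0.008 [[455.6, 426.2], [435.6, 277.5]]
0.009 [[455.7, 422.5], [435.7, 273.7]]
```

step_arm:
  series:
    - [[0,0.5,0],0]
    - [[0,0.5,0],0]
    - [[0,0.5,-0.5],0]
    - [[0,0.5,-0.5],0]
  gripper: 0
  force: 25

```text
clock: 9.6
position: [0.4945, 0.1485, 0.066]
tcp_rot: [-1.329, 1.0, -1.0]
force: [2.5, 1.8, 2.2]
grip_width: 0.014
```

```bash
python3 st.py
```

```text
9.6 [2.55 1.83 2.2 ] [ 0.342 -0.606 -0.034] [494.49 148.53  66.  ] turn -0.87 0.013970694188112202
```

step_arm:
  series:
    - [[0,0.2,-0.5],0]
    - [[0,0.2,-1],0]
    - [[0,0.2,-1],0]

```text
clock: 9.98
position: [0.4945, 0.1486, 0.065]
tcp_rot: [-1.329, 1.0, -1.001]
force: [3.4, -0.2, 3.4]
grip_width: 0.014
```

```bash
python3 st.py; python3 - <<'E'
from h import *
e=snapshot("side");crop(e,"pics/s4.png",270,190,100,75,8)
E
```

```text
9.975 [ 3.35 -0.24  3.39] [-0.05  -0.711 -0.108] [494.48 148.58  64.97] turn -0.87 0.014000624492846107
```

View pics/s4.png

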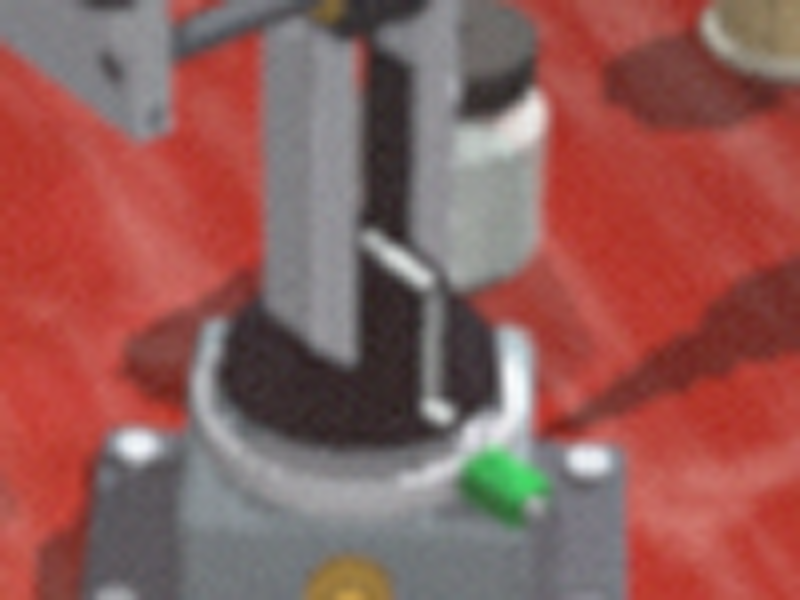

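step_arm:
  series:
    - [[0,-0.1,-0.5],0]
    - [[0,-0.1,-1],0]
    - [[0,-0.1,-1.5],0]
    - [[0,-0.1,-1.5],0]

```text
clock: 10.52
position: [0.4945, 0.1486, 0.0635]
tcp_rot: [-1.329, 1.0, -1.0]
force: [2.7, -1.9, 3.4]
grip_width: 0.014
```

```bash
python3 st.py
```

```text
10.525 [ 2.69 -1.87  3.44] [-0.392 -0.783 -0.108] [494.46 148.63  63.49] turn -0.87 0.013953551773168022
```

step_arm:
  series:
    - [[-0.3,-0.2,-0.5],0]
    - [[-0.3,-0.2,-1],0]
    - [[-0.3,-0.2,-1.5],0]
    - [[-0.3,-0.2,-1.5],0]

```text
clock: 11.02
position: [0.4944, 0.1486, 0.062]
tcp_rot: [-1.329, 0.999, -1.0]
force: [3.0, -0.6, 3.9]
grip_width: 0.0134
```

```bash
python3 st.py
```

```text
11.025 [ 2.98 -0.63  3.95] [-0.331 -0.93  -0.119] [494.39 148.63  62.04] turn -0.87 0.01343987120152903
```

step_arm:
  series:
    - [[0,0,-0.5],0]
    - [[0,0,-1],0]
    - [[0,0,-1],0]

```text
clock: 11.4
position: [0.4944, 0.1487, 0.0611]
tcp_rot: [-1.329, 0.999, -1.001]
force: [4.0, -0.1, 5.2]
grip_width: 0.0141
```

```bash
python3 st.py; python3 - <<'E'
from h import *
e=snapshot("side");crop(e,"pics/s5.png",270,190,100,75,8)
E
```

```text
11.4 [ 4.01 -0.14  5.22] [-0.401 -0.991 -0.148] [494.43 148.65  61.08] turn -0.87 0.014109313357812252
```

View pics/s5.png

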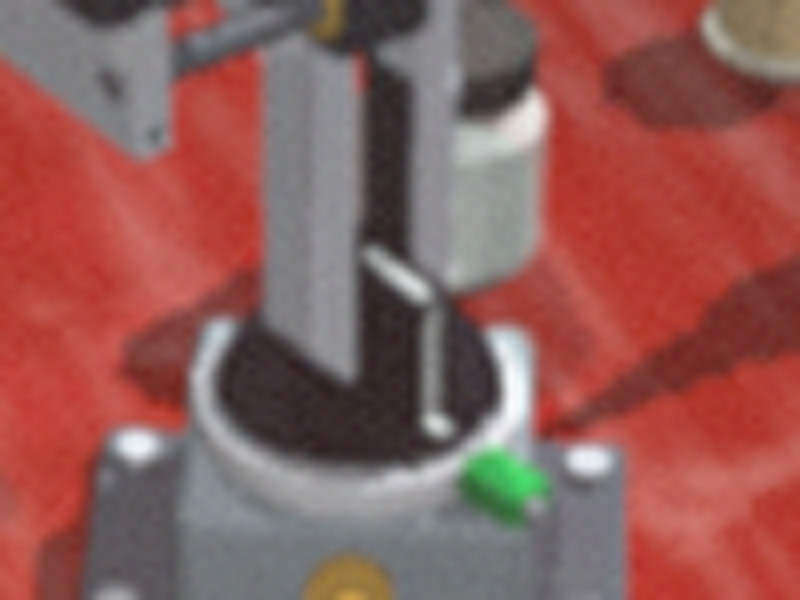

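step_arm:
  series:
    - [[-0.3,0,0],-0.02]
    - [[-0.3,0,-0.5],-0.03]
    - [[-0.3,0,-1],-0.03]
    - [[-0.3,0,-1],-0.03]

```text
clock: 11.95
position: [0.4945, 0.1487, 0.0603]
tcp_rot: [-1.316, 1.021, -1.023]
force: [4.6, -0.8, 5.5]
grip_width: 0.0139
```

```bash
python3 st.py
```

```text
11.95 [ 4.61 -0.75  5.53] [-0.553 -1.153  0.   ] [494.49 148.68  60.25] turn -0.9 0.013854305272834941
```

step_arm:
  series:
    - [[0.3,0,-0.5],0]
    - [[0.3,0,-1],0]
    - [[0.3,0,-1],0]

```text
clock: 12.32
position: [0.4945, 0.1488, 0.06]
tcp_rot: [-1.316, 1.022, -1.023]
force: [2.0, -1.8, 14.1]
grip_width: 0.0141
```

```bash
python3 st.py
```

```text
12.325 [ 2.   -1.78 14.07] [-0.6   -0.585 -0.013] [494.45 148.82  59.99] turn -0.9 0.014096223588589713
```

step_arm:
  series:
    - [[0,0,0.7],0]
    - [[0,0,0.7],0]

```text
clock: 12.58
position: [0.4944, 0.1487, 0.0601]
tcp_rot: [-1.317, 1.022, -1.023]
force: [4.1, -0.5, 7.4]
grip_width: 0.0135
```

step_arm:
  series:
    - [[0,0,0],0]
    - [[0,0,0],0]
    - [[0,0,0],0]
    - [[0,0,0],0]
    - [[0,0,0],0]
    - [[0,0,0],0]
    - [[0,0,0],0]
    - [[0,0,0],0]
    - [[0,0,0],0]
  gripper: 0.7

```text
clock: 13.7
position: [0.494, 0.1488, 0.0597]
tcp_rot: [-1.317, 1.022, -1.022]
force: [0.3, -0.2, 0.8]
grip_width: 0.0658
```

```bash
python3 st.py; python3 - <<'E'
from h import *
e=snapshot("side");crop(e,"pics/s6.png",240,170,140,105,5.7)
E
```

```text
13.7 [ 0.26 -0.19  0.83] [-0.123  0.081 -0.017] [493.97 148.77  59.69] turn -0.9 0.06576731287363023
```

View pics/s6.png

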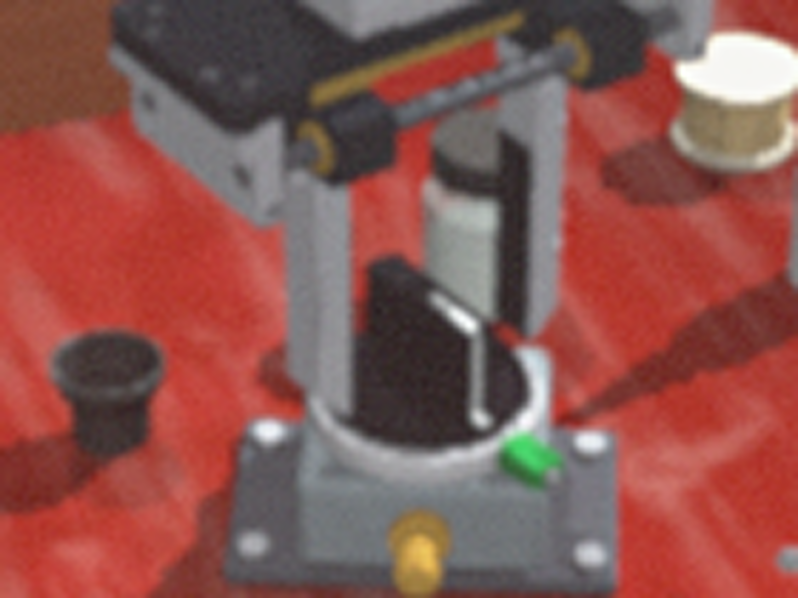

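step_arm:
  series:
    - [[0,0,10],0]
    - [[0,0,30],0]
    - [[0,0,60],0]
    - [[0,0,100],0]
    - [[0,0,140],0]
    - [[0,0,170],0]
    - [[-60,0,190],0]
    - [[-60,0,190],0]
    - [[-60,0,190],0]

```text
clock: 14.88
position: [0.4344, 0.1491, 0.2504]
tcp_rot: [-1.316, 1.021, -1.022]
force: [-0.0, 0.3, -0.2]
grip_width: 0.0657
```

```bash
python3 st.py; python3 - <<'E'
from h import *
e=snapshot("side");crop(e,"pics/s7.png",240,170,140,105,5.7)
d=snapshot("top");crop(d,"pics/t7.png",210,180,140,105,5.7)
E
```

```text
14.875 [-0.04  0.34 -0.18] [-0.049  0.035  0.002] [434.4  149.09 250.36] turn -0.9 0.0656670070426946
```

View pics/s7.png

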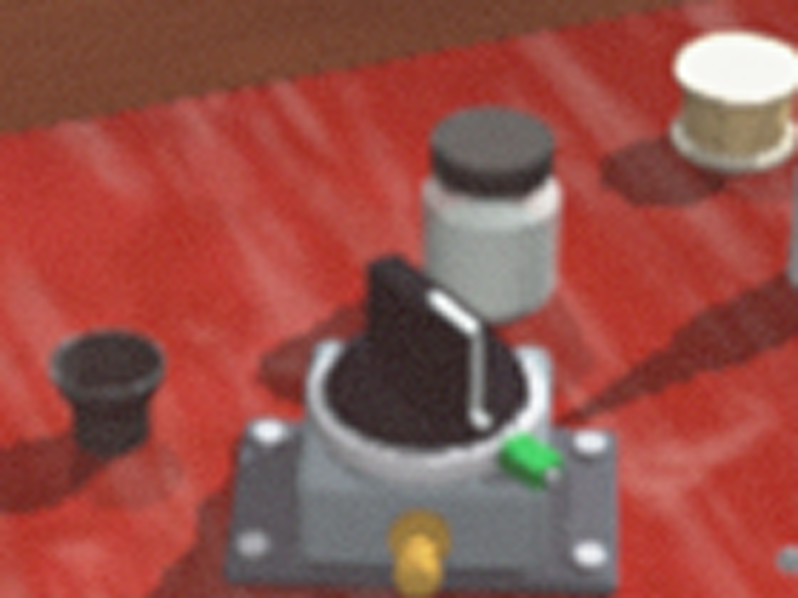

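View pics/t7.png

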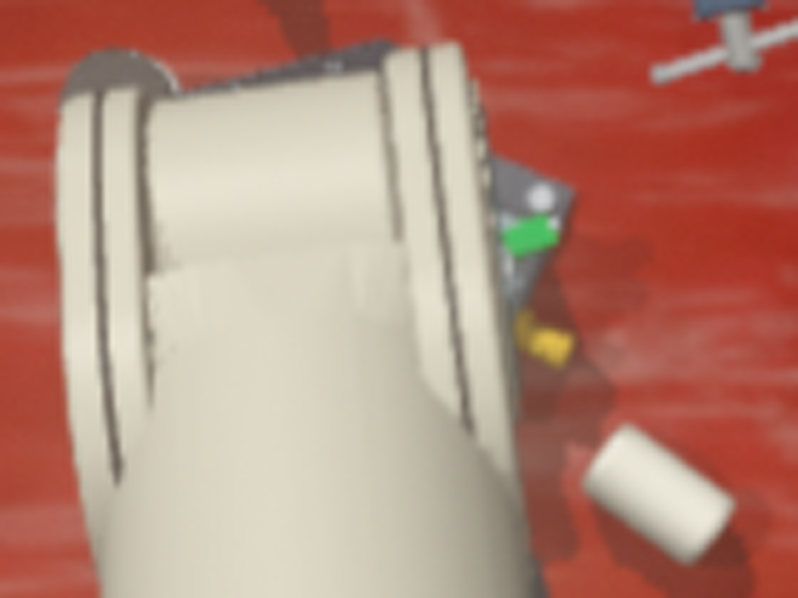

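```bash
python3 - <<'E'
from h import *
a=cv2.imread("pics/side0.png").astype(float).sum(2)
b=snapshot("side")["pixels"].astype(float).sum(2)
for n,i in(("home0",a),("now",b)):
    o=[]
    for c in range(306,322):
        col=cv2.GaussianBlur(i,(3,3),0)[236:256,c]
        k=np.nonzero((col[:-1]<300)&(col[1:]>=300))[0][0]
        o.append(236+k+(300-col[k])/(col[k+1]-col[k]))
    print(n,np.round(o,1),np.mean(o))
E
```

```text
home0 [246.9 247.2 247.4 247.6 247.9 248.  248.1 248.2 248.2 248.3 248.2 248.
 247.6 247.4 247.4 247.3] 247.74093407373806
now [247.  247.4 247.6 247.8 248.  248.2 248.3 248.4 248.4 248.4 248.3 248.2
 247.8 247.6 247.5 247.4] 247.90043858509594
```

The flange's lower edge is within 0.2 px (under 0.5 mm) of where it sat at home before the job. I'm handing the job in.

```bash
python3 -c "
from rig import *
print(close_job())"
```

```text
the job is handed in; nothing more can be done
None
```

The knob is down in the working notch. I pulled it up about 12 mm, turned it clockwise about 0.90 rad, felt it drop in, pushed it down onto the notch floor, let go and moved the arm clear. The job was handed in at about 15 s and gave no verdict.

- **Knob height:** the last side picture puts the flange edge within 0.2 px (under 0.5 mm) of its original home height, well under the 2 mm limit.
- **Forces:** the final press read about 14 N at the wrist. The readings come only at the end of each move, so I did not see the peaks in between. The turning torque read about zero once I eased the turn by 0.03 rad, so the lug was not binding.
- **Turn angle:** -0.90 rad is the tool's angle while it held the knob. I measured the green tab at about 0.80 rad clockwise of the parked notch.
- **Objects around:** the jar and loupe look unmoved in the last side picture, and the mallet head in the last top picture. I did not check the needle file again, but it was far from the arm's path.
- **Disagreement:** while lowering, the height I read from the absolute camera projection (about 8 mm) did not match the arm's reading (about 6 mm). I trusted the arm and the before-and-after picture comparison, and the floor contact at the original home height confirmed it.

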